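# Find the full bearing tin by hefting and hold it up

## Task

One of the three identical closed tins on the tool cart is still full of bearings, and the other two are part-used. Heft each tin in turn, from the robot's left to its right, lifting it about 5 cm and setting it back upright where it stood before taking the next (the last may stay in hand if it is the one), then hold the heaviest up level, about 20 cm clear of the cart top, for me to see. Finish while still holding it up, with the other two tins standing in their places and nothing else on the cart disturbed.

Things in the scene. Friction and masses are not known exactly. Their poses are not given: they have to be found in the camera images.
- tin_a_center (a point): Centre of the left (+y) of three identical closed steel tins (blue band, bright lid), cylinders 60 mm in diameter and 64 mm tall, standing upright; the point is 32 mm above the underside, z up its axis. Contents are hidden and may rattle a few mm: the full tin weighs 0.65 to 0.78 kg in all, the two part-used ones 0.2 to 0.38 kg each; which is which changes every time.
- tin_b_center (a point): Centre of the middle one of three identical closed steel tins (blue band, bright lid), cylinders 60 mm in diameter and 64 mm tall, standing upright; the point is 32 mm above the underside, z up its axis. Contents are hidden and may rattle a few mm: the full tin weighs 0.65 to 0.78 kg in all, the two part-used ones 0.2 to 0.38 kg each; which is which changes every time.
- tin_c_center (a point): Centre of the right (-y) of three identical closed steel tins (blue band, bright lid), cylinders 60 mm in diameter and 64 mm tall, standing upright; the point is 32 mm above the underside, z up its axis. Contents are hidden and may rattle a few mm: the full tin weighs 0.65 to 0.78 kg in all, the two part-used ones 0.2 to 0.38 kg each; which is which changes every time.
- tin_a: The whole left tin, stiff steel that may be gripped firmly round its wall, lid shut tight; origin at the centre of its underside.
- tin_b: The whole middle tin, stiff steel that may be gripped firmly round its wall, lid shut tight; origin at the centre of its underside.
- tin_c: The whole right tin, stiff steel that may be gripped firmly round its wall, lid shut tight; origin at the centre of its underside.
- table: The fixed grey cart top on which everything stands, its surface at height 0.
- ratchet_center (a point): Bystander: chrome ratchet 195 mm long along its x, 32 mm high at the head; point at the middle of its length, 11 mm up.
- bin: Bystander: empty clear polycarbonate bin, 130 x 180 x 75 mm, beyond the tins; origin at the centre of its underside.
- wheel: Bystander: white urethane wheel lying flat, 90 mm diameter, 32 mm high; origin at the centre of its underside.
- bushing: Bystander: green silicone bushing standing on end, 38 mm diameter, 26 mm high; origin at the centre of its underside.
- seater: Bystander: aluminium bearing seater, a 54 mm disc with an upright stem, 78 mm high; origin at the centre of its underside.
Not all that is in view belongs to the job. Leave any green look-alike of the tin_a alone. Leave any turquoise look-alike of the tin_c alone.

How it is judged:
On the way, in this order (a step that is already met when the one before it is completed fails the run):
1. the left tin is gripped and hefted clear of the cart top while the other two stand in their places (height (world z) of tin_a_center above 0.057 m and contact force between tin_a and the fingers above 1 N and height (world z) of each of tin_b_center, tin_c_center below 0.037 m and angle between each of tin_b_center, tin_c_center's own z axis and vertical below 0.1 rad and distance of each of tin_b_center, tin_c_center from where it was at the start of the episode below 0.05 m), for 0.2 s.
2. the middle tin is gripped and hefted clear of the cart top while the other two stand in their places (height (world z) of tin_b_center above 0.057 m and contact force between tin_b and the fingers above 1 N and height (world z) of each of tin_a_center, tin_c_center below 0.037 m and angle between each of tin_a_center, tin_c_center's own z axis and vertical below 0.1 rad and distance of each of tin_a_center, tin_c_center from where it was at the start of the episode below 0.05 m), for 0.2 s.
3. the right tin is gripped and hefted clear of the cart top while the other two stand in their places (height (world z) of tin_c_center above 0.057 m and contact force between tin_c and the fingers above 1 N and height (world z) of each of tin_a_center, tin_b_center below 0.037 m and angle between each of tin_a_center, tin_b_center's own z axis and vertical below 0.1 rad and distance of each of tin_a_center, tin_b_center from where it was at the start of the episode below 0.05 m), for 0.2 s.
At the end, for the whole second after the job is handed in: Heaviest tin held in the fingers, still (0.05 m/s), within 20 deg of upright, underside at least 150 mm above the cart top; the two lighter tins stand upright (0.1 rad) and untouched within 50 mm of their starts, each pressing on the top with its own weight, 1 to 5 N (((height (world z) of tin_a_center above 0.182 m and angle between tin_a_center's own z axis and vertical below 0.35 rad and contact force between tin_a and the fingers above 1 N and linear speed of tin_a below 0.05 m/s and height (world z) of each of tin_b_center, tin_c_center below 0.037 m and angle between each of tin_b_center, tin_c_center's own z axis and vertical below 0.1 rad and distance of each of tin_b_center, tin_c_center from where it was at the start of the episode below 0.05 m and contact force between tin_b and table between 1 and 5 N and contact force between each of tin_b, tin_c and the arm below 0.2 N and contact force between each of tin_b, tin_c and the fingers below 0.2 N and linear speed of each of tin_b, tin_c below 0.03 m/s and contact force between tin_c and table between 1 and 5 N) or (height (world z) of tin_b_center above 0.182 m and angle between tin_b_center's own z axis and vertical below 0.35 rad and contact force between tin_b and the fingers above 1 N and linear speed of tin_b below 0.05 m/s and height (world z) of each of tin_a_center, tin_c_center below 0.037 m and angle between each of tin_a_center, tin_c_center's own z axis and vertical below 0.1 rad and distance of each of tin_a_center, tin_c_center from where it was at the start of the episode below 0.05 m and contact force between tin_a and table between 1 and 5 N and contact force between each of tin_a, tin_c and the arm below 0.2 N and contact force between each of tin_a, tin_c and the fingers below 0.2 N and linear speed of each of tin_a, tin_c below 0.03 m/s and contact force between tin_c and table between 1 and 5 N) or (height (world z) of tin_c_center above 0.182 m and angle between tin_c_center's own z axis and vertical below 0.35 rad and contact force between tin_c and the fingers above 1 N and linear speed of tin_c below 0.05 m/s and height (world z) of each of tin_a_center, tin_b_center below 0.037 m and angle between each of tin_a_center, tin_b_center's own z axis and vertical below 0.1 rad and distance of each of tin_a_center, tin_b_center from where it was at the start of the episode below 0.05 m and contact force between tin_a and table between 1 and 5 N and contact force between each of tin_a, tin_b and the arm below 0.2 N and contact force between each of tin_a, tin_b and the fingers below 0.2 N and linear speed of each of tin_a, tin_b below 0.03 m/s and contact force between tin_b and table between 1 and 5 N))); the arm keeps its last pose, push and grip.
It fails at once if a bystander (ratchet, bin, wheel, bushing or seater) is pushed over 30 mm out of place or tipped over (distance of any of ratchet_center, bin, wheel, bushing, seater from where it was at the start of the episode above 0.03 m or angle between any of ratchet_center, bin, wheel, bushing, seater's own z axis and vertical above 0.4 rad).
It fails at once if a tin is tipped over (angle between any of tin_a_center, tin_b_center, tin_c_center's own z axis and vertical above 0.7 rad).
It also fails if it takes over 70 s, if anything falls off the work surface, if the arm or the gripper's body presses on something with over 40 N, if the wrist force passes 120 N, or if a joint passes its speed limit or range.

## Robot

A 7-joint arm with a two-finger parallel gripper is mounted at the origin on the work surface. World frame = base frame: x ahead of the robot, y to its left, z up, the work surface at z = 0. Lengths are in m, angles in rad, forces in N, time in s.
With the tool pointing down it reaches from about 0.425 to 0.875 m from the base axis. Payload 4.7 kg.
Tool frame: the origin (TCP) lies at the centre of the arm's flange, where the gripper is bolted on; the fingertips stand 182 mm ahead of it and the grasp point (between the pads) lies 164 mm ahead of it; x points along the fingers, y is the direction in which the jaws open and shut, and the axes are right-handed (so a half turn about x gives the same grasp; the last joint's range is limited). The gripper opens to 87 mm and grips with 3 to 60 N. Pads are 19 mm wide; open, the fingers measure 117 mm over their backs; the gripper's body (75 mm by 190 mm) begins 51 mm behind the grasp point.
Start: joints at [-1.334, 0.321, -0.07, 1.45, 0.023, 1.371, -0.057], TCP at [0.144, 0.634, 0.405] pointing down, gripper open.
Joint ranges: [-2.86, 2.86], [-0.3, 2.09], [-1.38, 1.24], [0.06, 2.45], [-1.56, 4.7], [0.09, 2.05], [-2.69, 2.69]. Speed limits (rad/s): [2.57, 2.57, 3.14, 3.14, 3.14, 3.14, 3.14].

## Interface

Orientations are given as a rotation vector (axis times angle).
In Python, from bench import ctrl gives the robot as it stands.
- The arm moves only by the shell command python3 -m crank 'ROWS' [FORCE]. ROWS is JSON, one flat list of numbers, 7 for each row, row after row: the shift along the tool's x, y, z in mm, then the turn, a rotation vector about the tool's x, y, z in rad, then the finger opening in mm, from 0 to 87. A call has exactly 5 rows; each row shifts and turns the commanded pose from where the row before left it, along the tool's axes as they then stand; what a row does not reach is not made up. A row lasts 1/8 s, in which the tool goes at most 62.5 mm and 10.7 degrees, less where a joint would pass 70% of its speed; a pose out of reach is approached as far as the arm can. A call with a gripper value outside its range is refused whole. The fingers move at their own pace and stop on an object; FORCE is the grip in N (left out, the last holds). Time passes only in rows, so rows that do not move let the fingers close, or fill a call up. It gives the time, the measured TCP pose, the force and the opening at its end, in the units of the state.
- ctrl.get_state(): the state, without advancing time (a new reading comes with each control period).
- ctrl.get_image(name): name is "scene" or "top"; returns the picture (480x640x3 uint8, red, green, blue); there is no depth.
- ctrl.camera_params(name): a dict with "K" (3x3 intrinsics, pixels), "world_to_cam" (4x4, takes a point from world to camera coordinates). Camera axes: x right, y down, z forward; pixel columns grow to the right and rows downward; lengths in m; the calibration is good to about 2 mm. A picture is of the moment at which its call begins. camera_params takes no time and is no camera call.
- ctrl.close_job(): hands the job in, once; it reports no verdict.
Trained networks look in the newest picture that a camera, given by its name, has taken for a name from the list of things; names that differ only in an ending like _2 or _b are one class to them, and where a whole thing is asked for, a point or a joint stands for the part that bears it (a point fixed in the world has none). Each returns a list of dicts, best first, with "confidence" (0 to 1); they miss things now and then, are a little off and sometimes report something else, mostly with a low value. They report only what shows in the picture. A call takes as long as a camera call. They do not tell look-alikes from the thing itself.
- ctrl.regions_of(camera, target): "region" (480x640 bool, what is visible of it) and "at" ([column, row] in pixels, amid what is visible of it).
- ctrl.mark_of(camera, target): "at" ([column, row] in pixels: a listed point, or the origin of a listed thing).
The state is a dict: "time": time; "joint_positions": joint angles; "qd": joint speeds; "joint_torque": joint torques, N m; "position": TCP position; "tool_rot": TCP orientation; "ft_force": force on the tool from outside, world axes, zero at the start; "torque": the same for the moment, N m; "grip_width": opening from 0.0 (shut) to 1.0 (fully open).
Only numpy, scipy, OpenCV 4.12 (cv2) and the standard library are available. Lean on these libraries where they do the work, as an engineer would, in place of code of your own. Each camera call takes 0.05 s, during which the arm holds its last target.

## Working session

There is one attempt and no reset: what is moved stays moved. The work goes in short steps, Python scripts to look and compute and a shell command to move; the robot and the scene stay as the last step left them, time stands still between calls to the robot, and variables do not carry over. Pictures are saved under pics/ and viewed, and the job is handed in when it is done.

```bash
ls; mkdir -p pics
python3 - <<'E'
from bench import ctrl
import cv2
s=ctrl.get_state()
for k,v in s.items(): print(k,v)
for c in ("scene","top"):
    im=ctrl.get_image(c); cv2.imwrite(f"pics/{c}0.png",im[:,:,::-1])
    p=ctrl.camera_params(c); print(c,p)
E
```

```text
pics
time 0.0
joint_positions [-1.33392365  0.32183032 -0.07012167  1.45168576  0.02264969  1.37078138
 -0.05691565]
qd [-1.37894942e-04  6.52706492e-04  2.27194033e-05  4.48683926e-04
  8.25058476e-05  1.26354172e-03  6.14178871e-04]
joint_torque [-3.11277090e-04 -4.91296148e+01 -4.03993204e-01 -3.12523520e+01
 -6.39570644e-02  4.36169305e-02  1.59606743e-04]
position [0.14358179 0.63373275 0.40365132]
tool_rot [ 0.17334759  1.56379245 -0.17636157]
ft_force [-0.51707669 -0.14749737 -0.33811767]
torque [-0.02116365 -0.00465012  0.00948453]
grip_width 0.994515500752449
scene {'K': array([[452.45760235,   0.        , 321.76419637],
       [  0.        , 452.45760235, 237.93414426],
       [  0.        ,   0.        ,   1.        ]]), 'world_to_cam': array([[ 0.70063374,  0.71350934, -0.00409577, -0.35993267],
       [ 0.58758016, -0.58021457, -0.56400408, -0.3558651 ],
       [-0.40479861,  0.3927537 , -0.82576184,  1.20638   ],
       [ 0.        ,  0.        ,  0.        ,  1.        ]])}
top {'K': array([[462.40703381,   0.        , 315.68086549],
       [  0.        , 462.40703381, 232.37135416],
       [  0.        ,   0.        ,   1.        ]]), 'world_to_cam': array([[-0.01872645, -0.99941141, -0.02874296, -0.06096762],
       [-0.98210454,  0.02377537, -0.1868299 ,  0.55928993],
       [ 0.18740331,  0.02472993, -0.9819717 ,  1.09700822],
       [ 0.        ,  0.        ,  0.        ,  1.        ]])}
```

View pics/scene0.png

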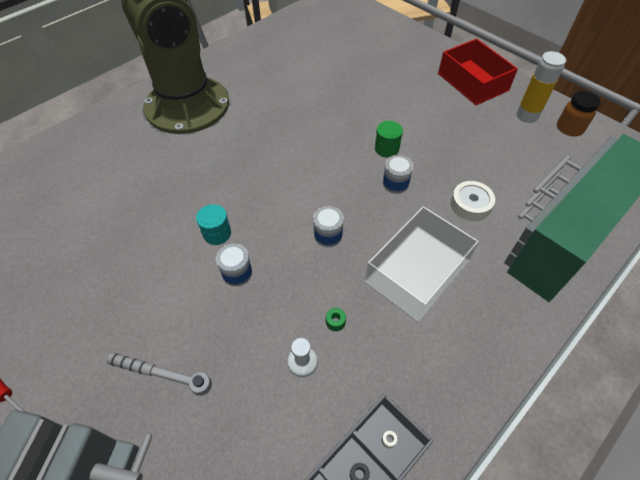

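View pics/top0.png

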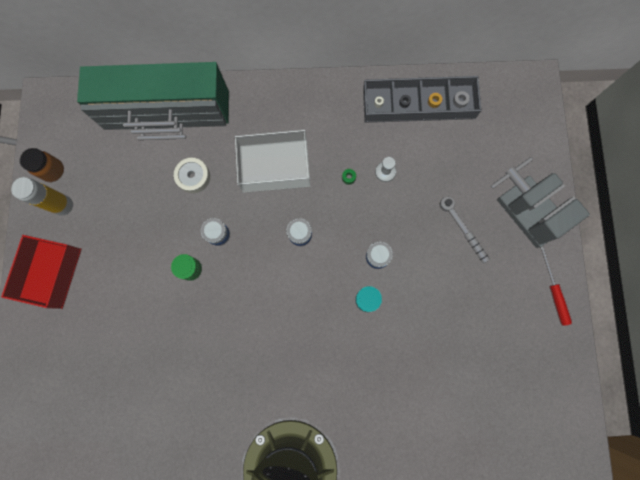

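```bash
cat > h.py <<'E'
from bench import ctrl
import numpy as np, cv2
from scipy.spatial.transform import Rotation as R
def ray(c,px):
    p=ctrl.camera_params(c);W=p["world_to_cam"];d=np.linalg.inv(p["K"])@[px[0],px[1],1]
    return -W[:3,:3].T@W[:3,3], W[:3,:3].T@d
def atz(c,px,z):
    o,d=ray(c,px); return o+d*(z-o[2])/d[2]
def proj(c,P):
    p=ctrl.camera_params(c);W=p["world_to_cam"];q=p["K"]@(W[:3,:3]@np.array(P)+W[:3,3]);return q[:2]/q[2]
E
python3 - <<'E'
from h import *
np.set_printoptions(precision=4,suppress=True)
for c in ("top","scene"):
  for t,z in (("tin_a_center",.032),("tin_a",0),("bin",0),("wheel",0),("bushing",0),("seater",0),("ratchet_center",.011)):
    for d in ctrl.mark_of(c,t): print(c,t,round(d["confidence"],2),np.round(d["at"]),atz(c,d["at"],z))
E
```

```text
top tin_a_center 0.84 [187. 266.] [0.4829 0.2527 0.032 ]
top tin_a_center 0.58 [214. 232.] [0.5696 0.1853 0.032 ]
top tin_a 0.89 [368. 297.] [ 0.3996 -0.2001  0.    ]
top tin_a 0.86 [190. 270.] [0.4778 0.2542 0.    ]
top tin_a 0.84 [219. 232.] [0.574  0.1801 0.    ]
top tin_a 0.76 [377. 258.] [ 0.4981 -0.2286  0.    ]
top tin_a 0.63 [301. 238.] [ 0.5535 -0.0333  0.    ]
top tin_a 0.36 [385. 170.] [ 0.7316 -0.2583  0.    ]
top bin 0.86 [272. 166.] [0.7513 0.0423 0.    ]
top wheel 0.73 [194. 176.] [0.7281 0.2507 0.    ]
top seater 0.79 [387. 173.] [ 0.7231 -0.2635  0.    ]
top seater 0.25 [348. 180.] [ 0.7075 -0.1592  0.    ]
top ratchet_center 0.86 [465. 230.] [ 0.5615 -0.4534  0.011 ]
scene tin_a_center 0.83 [396. 170.] [0.5612 0.1888 0.032 ]
scene tin_a_center 0.78 [387. 138.] [0.4798 0.2528 0.032 ]
scene tin_a 0.91 [219. 233.] [ 0.3968 -0.1944  0.    ]
scene tin_a 0.88 [389. 149.] [0.4882 0.2561 0.    ]
scene tin_a 0.87 [328. 233.] [ 0.5611 -0.0269  0.    ]
scene tin_a 0.84 [237. 273.] [ 0.5019 -0.2275  0.    ]
scene tin_a 0.78 [396. 184.] [0.5733 0.1809 0.    ]
scene bin 0.71 [419. 270.] [0.7557 0.0391 0.    ]
scene wheel 0.63 [469. 204.] [0.7258 0.2529 0.    ]
scene wheel 0.23 [335. 321.] [ 0.7137 -0.1603  0.    ]
scene wheel 0.19 [417. 270.] [0.7525 0.0351 0.    ]
scene bushing 0.66 [335. 322.] [ 0.7152 -0.1623  0.    ]
scene seater 0.65 [299. 365.] [ 0.7286 -0.2671  0.    ]
scene ratchet_center 0.83 [155. 371.] [ 0.5614 -0.4556  0.011 ]
```

Candidates for the tins are the three blue-banded cylinders with bright lids, the green look-alike and the turquoise look-alike:

| Candidate | Scene pixel | Top pixel |
|---|---|---|
| A, blue band | (397,173) | (214,232) |
| B, blue band | (328,226) | (299,232) |
| C, blue band | (234,263) | (379,254) |
| Green look-alike | (388,138) | (185,267) |
| Turquoise look-alike | (213,224) | (369,299) |

I choose the three blue-banded ones and will check them in a crop while refining their positions from the lids.

Run:
```python
from h import *
np.set_printoptions(precision=4,suppress=True)
g={"A":(.571,.183),"B":(.556,-.03),"C":(.499,-.228)}
tiles=[]
for c in ("top","scene"):
  im=ctrl.get_image(c); row=[]
  for n,(x,y) in g.items():
    u,v=np.round(proj(c,[x,y,.05])).astype(int)
    cr=im[v-30:v+30,u-30:u+30]
    h=cv2.cvtColor(cr,cv2.COLOR_RGB2HSV)
    m=((h[...,2]>165)&(h[...,1]<60)).astype(np.uint8)
    k,lab,st,ce=cv2.connectedComponentsWithStats(m)
    i=1+np.argmin([np.hypot(*(ce[j]-30))-st[j,4]/20 for j in range(1,k)])
    at=ce[i]+[u-30,v-30]
    print(c,n,at,st[i],atz(c,at,.064))
    row.append(cv2.resize(cr,(240,240),interpolation=cv2.INTER_NEAREST))
  tiles.append(np.hstack(row))
cv2.imwrite("pics/crop.png",np.vstack(tiles)[:,:,::-1])
```

```text
top A [212.4421 229.6983] [ 20  21  18  18 242] [0.5685 0.1823 0.064 ]
top B [298.4918 230.0164] [ 22  18  18  17 244] [ 0.5625 -0.031   0.064 ]
top C [379.5891 253.6008] [ 22  20  18  18 258] [ 0.4993 -0.2274  0.064 ]
scene A [398.978 164.022] [ 21  18  22  17 273] [0.5707 0.1822 0.064 ]
scene B [327.5823 217.6205] [ 17  19  31  23 498] [ 0.5646 -0.0332  0.064 ]
scene C [231.6729 256.5   ] [ 14  15  32  26 642] [ 0.5019 -0.2282  0.064 ]
```

View pics/crop.png

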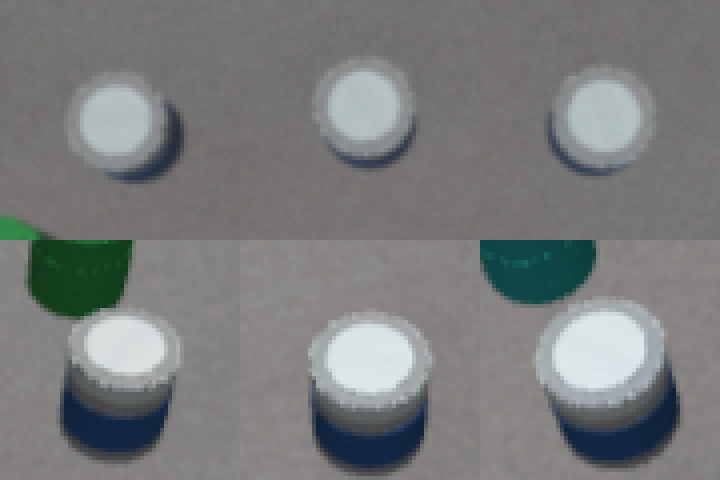

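```bash
cat >> h.py <<'E'
T={"A":(.570,.182),"B":(.564,-.032),"C":(.501,-.228)}
def go(p,yaw=None):
    """p: wanted grasp point; prints tool-frame delta (mm) ; yaw = wanted jaw direction angle in world xy"""
    s=ctrl.get_state(); M=R.from_rotvec(s["tool_rot"]).as_matrix()
    gp=s["position"]+.164*M[:,0]
    print("t",s["time"],"tcp",s["position"],"gp",gp,"F",s["ft_force"],"w",s["grip_width"]*87); print(M)
    D=np.array([[0,0,0.]]); 
    if yaw is not None:
        y=np.array([np.cos(yaw),np.sin(yaw),0]);x=np.array([0,0,-1.]);G=np.c_[x,y,np.cross(x,y)]
    else: G=M
    t=np.array(p)-.164*G[:,0]
    print("shift mm",M.T@(t-s["position"])*1e3,"turn",R.from_matrix(M.T@G).as_rotvec(), "tilt-target tcp",t)
E
python3 - <<'E'
from h import *
np.set_printoptions(precision=4,suppress=True)
go([.57,.182,.16])
M=R.from_rotvec(ctrl.get_state()["tool_rot"]).as_matrix()
print(np.degrees(np.arctan2(M[1,1],M[0,1])))
for y in (40,60,75,90,-90): go([.57,.182,.16],np.radians(y))
E
```

```text
t 0.9 tcp [0.1436 0.6339 0.4048] gp [0.1437 0.634  0.2408] F [ 0.0933 -0.3501  0.0471] w 87.01570350870098
[[ 0.0001  0.2209  0.9753]
 [ 0.0002  0.9753 -0.2209]
 [-1.      0.0002  0.    ]]
shift mm [  80.7838 -346.6323  515.652 ] turn [0. 0. 0.] tilt-target tcp [0.57  0.182 0.324]
77.2377942103747
t 0.9 tcp [0.1436 0.6339 0.4048] gp [0.1437 0.634  0.2408] F [ 0.0933 -0.3501  0.0471] w 87.01570350870098
[[ 0.0001  0.2209  0.9753]
 [ 0.0002  0.9753 -0.2209]
 [-1.      0.0002  0.    ]]
shift mm [  80.7838 -346.6053  515.6585] turn [ 0.6499 -0.     -0.0002] tilt-target tcp [0.57  0.182 0.324]
t 0.9 tcp [0.1436 0.6339 0.4048] gp [0.1437 0.634  0.2408] F [ 0.0933 -0.3501  0.0471] w 87.01570350870098
[[ 0.0001  0.2209  0.9753]
 [ 0.0002  0.9753 -0.2209]
 [-1.      0.0002  0.    ]]
shift mm [  80.7838 -346.6053  515.6585] turn [ 0.3009  0.     -0.0002] tilt-target tcp [0.57  0.182 0.324]
t 0.9 tcp [0.1436 0.6339 0.4048] gp [0.1437 0.634  0.2408] F [ 0.0933 -0.3501  0.0471] w 87.01570350870098
[[ 0.0001  0.2209  0.9753]
 [ 0.0002  0.9753 -0.2209]
 [-1.      0.0002  0.    ]]
shift mm [  80.7838 -346.6053  515.6585] turn [ 0.0391  0.     -0.0002] tilt-target tcp [0.57  0.182 0.324]
t 0.9 tcp [0.1436 0.6339 0.4048] gp [0.1437 0.634  0.2408] F [ 0.0933 -0.3501  0.0471] w 87.01570350870098
[[ 0.0001  0.2209  0.9753]
 [ 0.0002  0.9753 -0.2209]
 [-1.      0.0002  0.    ]]
shift mm [  80.7838 -346.6053  515.6585] turn [-0.2227  0.0001 -0.0002] tilt-target tcp [0.57  0.182 0.324]
t 0.9 tcp [0.1436 0.6339 0.4048] gp [0.1437 0.634  0.2408] F [ 0.0933 -0.3501  0.0471] w 87.01570350870098
[[ 0.0001  0.2209  0.9753]
 [ 0.0002  0.9753 -0.2209]
 [-1.      0.0002  0.    ]]
shift mm [  80.7838 -346.6053  515.6585] turn [ 2.9189 -0.0002 -0.0001] tilt-target tcp [0.57  0.182 0.324]
```

```bash
python3 -m crank '[0,-34.6,51.5,0,0,0,87, 0,-34.6,51.5,0,0,0,87, 0,-34.6,51.5,0,0,0,87, 0,-34.6,51.5,0,0,0,87, 0,-34.6,51.5,0,0,0,87]' 25
python3 -m crank '[0,-34.6,51.5,0,0,0,87, 0,-34.6,51.5,0,0,0,87, 0,-34.6,51.5,0,0,0,87, 0,-34.6,51.5,0,0,0,87, 0,-34.6,51.5,0,0,0,87]'
python3 - <<'E'
from h import *
np.set_printoptions(precision=4,suppress=True)
go([*T["A"],.04],np.radians(77.24))
im=ctrl.get_image("top"); cv2.imwrite("pics/t1.png",im[:,:,::-1])
E
```

```text
time: 1.52
position: [0.3577, 0.4066, 0.4051]
tool_rot: [0.176, 1.563, -0.174]
ft_force: [1.1, 0.9, 0.0]
grip_width: 1.001
time: 2.15
position: [0.5705, 0.1812, 0.4052]
tool_rot: [0.175, 1.563, -0.174]
ft_force: [1.2, 0.3, 0.3]
grip_width: 1.004
t 2.15 tcp [0.5705 0.1812 0.4052] gp [0.5707 0.1814 0.2412] F [1.1999 0.3493 0.344 ] w 87.39076738135651
[[ 0.0009  0.2205  0.9754]
 [ 0.0007  0.9754 -0.2205]
 [-1.      0.0009  0.0007]]
shift mm [201.184    0.4488  -0.8249] turn [ 0.0004  0.0007 -0.0009] tilt-target tcp [0.57  0.182 0.204]
```

View pics/t1.png

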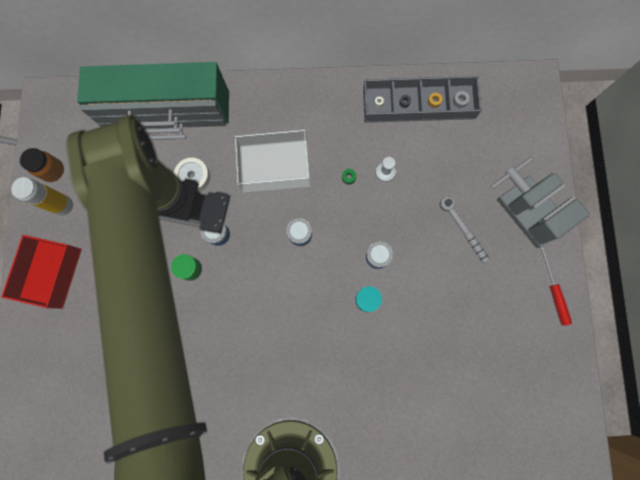

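```bash
python3 -m crank '[30,0,0,0,0,0,87, 30,0,0,0,0,0,87, 30,0,0,0,0,0,87, 20,0,0,0,0,0,87, 0,0,0,0,0,0,87]'
python3 - <<'E'
from h import *
np.set_printoptions(precision=4,suppress=True)
go([*T["A"],.04],np.radians(77.24))
im=ctrl.get_image("scene"); cv2.imwrite("pics/s1.png",im[:,:,::-1])
E
```

```text
time: 2.82
position: [0.5686, 0.1828, 0.2932]
tool_rot: [0.173, 1.567, -0.176]
ft_force: [-0.4, -0.6, -0.2]
grip_width: 0.999
t 2.825 tcp [0.5686 0.1828 0.2932] gp [0.5681 0.1826 0.1292] F [-0.4136 -0.5986 -0.2344] w 86.90348209478044
[[-0.0033  0.2208  0.9753]
 [-0.0014  0.9753 -0.2208]
 [-1.     -0.0021 -0.0029]]
shift mm [89.1525 -0.2795  1.7711] turn [ 0.0001 -0.0029  0.0021] tilt-target tcp [0.57  0.182 0.204]
```

View pics/s1.png

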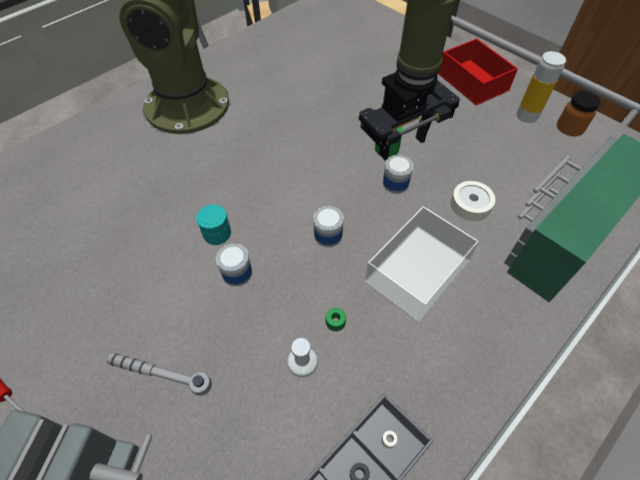

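```bash
python3 -m crank '[24,0,1,0,0,0,87, 24,0,0,0,0,0,87, 22,0,0,0,0,0,87, 18,0,0,0,0,0,87, 0,0,0,0,0,0,87]'
python3 - <<'E'
from h import *
np.set_printoptions(precision=4,suppress=True)
go([*T["A"],.04],np.radians(77.24))
E
```

```text
time: 3.5
position: [0.5701, 0.1826, 0.2061]
tool_rot: [0.174, 1.565, -0.175]
ft_force: [-0.3, 0.4, -0.3]
grip_width: 1.0
t 3.5 tcp [0.5701 0.1826 0.2061] gp [0.5699 0.1825 0.0421] F [-0.2833  0.4205 -0.253 ] w 87.0132226311516
[[-0.0015  0.2208  0.9753]
 [-0.0006  0.9753 -0.2208]
 [-1.     -0.0009 -0.0013]]
shift mm [ 2.1447 -0.5639 -0.0009] turn [ 0.0001 -0.0013  0.0009] tilt-target tcp [0.57  0.182 0.204]
```

```bash
python3 -m crank '[2,0,0,0,0,0,62, 0,0,0,0,0,0,30, 0,0,0,0,0,0,30, 0,0,0,0,0,0,30, 0,0,0,0,0,0,30]' 45
python3 - <<'E'
from h import *
np.set_printoptions(precision=4,suppress=True)
go([*T["A"],.04],np.radians(77.24))
E
```

```text
time: 4.12
position: [0.5706, 0.1822, 0.2053]
tool_rot: [0.175, 1.563, -0.175]
ft_force: [-1.9, -0.7, 4.7]
grip_width: 0.688
t 4.125 tcp [0.5706 0.1822 0.2053] gp [0.5707 0.1821 0.0413] F [-1.8747 -0.7049  4.7308] w 59.8658534330576
[[ 0.0004  0.2211  0.9753]
 [-0.0002  0.9753 -0.2211]
 [-1.     -0.0001  0.0004]]
shift mm [ 1.3281 -0.3106 -0.5879] turn [-0.0002  0.0004  0.0001] tilt-target tcp [0.57  0.182 0.204]
```

Gripped, with the jaws at 59.9 mm. Lifting 5 cm.

```bash
python3 -m crank '[-10,0,0,0,0,0,30, -14,0,0,0,0,0,30, -14,0,0,0,0,0,30, -12,0,0,0,0,0,30, 0,0,0,0,0,0,30]'
python3 -m crank '[0,0,0,0,0,0,30, 0,0,0,0,0,0,30, 0,0,0,0,0,0,30, 0,0,0,0,0,0,30, 0,0,0,0,0,0,30]'
python3 - <<'E'
from h import *
np.set_printoptions(precision=4,suppress=True)
go([*T["A"],.04],np.radians(77.24)); s=ctrl.get_state(); print(s["torque"],s["joint_torque"])
F=[]
for i in range(4):
  im=ctrl.get_image("scene"); F.append(ctrl.get_state()["ft_force"])
print(np.array(F)); cv2.imwrite("pics/s2.png",im[60:300,250:570,::-1])
E
```

```text
time: 4.75
position: [0.571, 0.1827, 0.2564]
tool_rot: [0.176, 1.561, -0.174]
ft_force: [-1.6, -0.3, -3.2]
grip_width: 0.687
time: 5.38
position: [0.5704, 0.1825, 0.2547]
tool_rot: [0.175, 1.564, -0.175]
ft_force: [-0.9, -0.8, -2.7]
grip_width: 0.692
t 5.375 tcp [0.5704 0.1825 0.2547] gp [0.5704 0.1825 0.0907] F [-0.929  -0.8493 -2.7174] w 60.202674721917234
[[-0.0001  0.221   0.9753]
 [-0.      0.9753 -0.221 ]
 [-1.     -0.     -0.0001]]
shift mm [50.6697 -0.551  -0.3265] turn [-0.0001 -0.0001  0.    ] tilt-target tcp [0.57  0.182 0.204]
[-0.0398  0.061   0.0345] [ -0.0005 -45.7633   3.9884 -28.814    0.0102   0.0892   0.    ]
[[ 0.3747 -0.6858 -2.6534]
 [-0.1494 -0.1173 -2.3192]
 [-0.2391  0.1986 -3.5418]
 [ 0.2983  0.4222 -3.2116]]
```

View pics/s2.png

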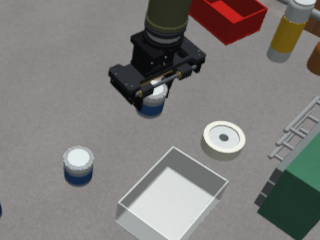

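Tin A weighs about 2.9 N (0.30 kg), so it is part-used; the picture shows it upright in the jaws at crop (150,98). Setting it back.

```bash
python3 -m crank '[14,0,0,0,0,0,30, 14,0,0,0,0,0,30, 12,0,0,0,0,0,30, 7,0,0,0,0,0,30, 2,0,0,0,0,0,30]'
python3 -m crank '[0.5,0,0,0,0,0,30, 0,0,0,0,0,0,30, 0,0,0,0,0,0,30, 0,0,0,0,0,0,30, 0,0,0,0,0,0,30]'
python3 - <<'E'
from h import *
np.set_printoptions(precision=4,suppress=True)
go([*T["A"],.04],np.radians(77.24))
E
```

```text
time: 6.2
position: [0.5701, 0.1824, 0.2054]
tool_rot: [0.174, 1.565, -0.176]
ft_force: [-4.7, -1.9, 4.7]
grip_width: 0.69
time: 6.82
position: [0.5706, 0.1826, 0.2055]
tool_rot: [0.175, 1.563, -0.175]
ft_force: [0.4, 0.3, -1.8]
grip_width: 0.688
t 6.825 tcp [0.5706 0.1826 0.2055] gp [0.5706 0.1826 0.0415] F [ 0.3883  0.2652 -1.8133] w 59.88406282023861
[[ 0.0005  0.2209  0.9753]
 [ 0.0003  0.9753 -0.2209]
 [-1.      0.0004  0.0004]]
shift mm [ 1.4594 -0.678  -0.4222] turn [-0.      0.0004 -0.0004] tilt-target tcp [0.57  0.182 0.204]
```

```bash
python3 -m crank '[0,0,0,0,0,0,66, 0,0,0,0,0,0,70, 0,0,0,0,0,0,80, 0,0,0,0,0,0,87, 0,0,0,0,0,0,87]'
python3 -m crank '[-20,0,0,0,0,0,87, -30,0,0,0,0,0,87, -30,0,0,0,0,0,87, -20,0,0,0,0,0,87, 0,0,0,0,0,0,87]'
python3 - <<'E'
from h import *
np.set_printoptions(precision=4,suppress=True)
go([*T["B"],.141],np.radians(77.24))
im=ctrl.get_image("scene"); cv2.imwrite("pics/s3.png",im[60:300,250:570,::-1])
E
```

```text
time: 7.45
position: [0.5705, 0.1825, 0.2054]
tool_rot: [0.175, 1.563, -0.175]
ft_force: [-0.2, 0.5, 0.2]
grip_width: 0.983
time: 8.07
position: [0.5711, 0.1826, 0.3076]
tool_rot: [0.177, 1.56, -0.173]
ft_force: [-0.0, -1.4, 0.2]
grip_width: 1.004
t 8.075 tcp [0.5711 0.1826 0.3076] gp [0.5717 0.1829 0.1436] F [-0.0336 -1.3666  0.1639] w 87.38832447419287
[[ 0.0038  0.2209  0.9753]
 [ 0.0019  0.9753 -0.2209]
 [-1.      0.0027  0.0033]]
shift mm [   2.2054 -210.8921   40.4853] turn [-0.0001  0.0033 -0.0027] tilt-target tcp [ 0.564 -0.032  0.305]
```

View pics/s3.png

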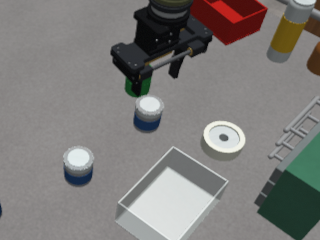

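Tin A stands at crop (148,112), upright and clear of the fingers. Going to B.

```bash
python3 -m crank '[0,-48,9,0,0,0,87, 0,-52,10,0,0,0,87, 0,-52,10,0,0,0,87, 0,-40,8,0,0,0,87, 0,-19,3.5,0,0,0,87]'
python3 -m crank '[24,0,0,0,0,0,87, 24,0,0,0,0,0,87, 20,0,0,0,0,0,87, 10,0,0,0,0,0,87, 0,0,0,0,0,0,87]'
python3 - <<'E'
from h import *
np.set_printoptions(precision=4,suppress=True)
go([*T["B"],.040],np.radians(77.24))
im=ctrl.get_image("scene"); cv2.imwrite("pics/s4.png",im[60:360,150:550,::-1])
E
```

```text
time: 8.75
position: [0.5625, -0.0349, 0.304]
tool_rot: [0.177, 1.566, -0.179]
ft_force: [1.0, 0.1, -0.3]
grip_width: 0.995
time: 9.38
position: [0.563, -0.0314, 0.2263]
tool_rot: [0.174, 1.566, -0.174]
ft_force: [-0.1, 0.4, 0.3]
grip_width: 0.995
t 9.375 tcp [ 0.563  -0.0314  0.2263] gp [ 0.5627 -0.0314  0.0623] F [-0.0999  0.3923  0.2722] w 86.54131952600896
[[-0.002   0.2199  0.9755]
 [ 0.      0.9755 -0.2199]
 [-1.     -0.0004 -0.0019]]
shift mm [22.3122 -0.3232  1.0929] turn [ 0.001  -0.0019  0.0004] tilt-target tcp [ 0.564 -0.032  0.204]
```

View pics/s4.png

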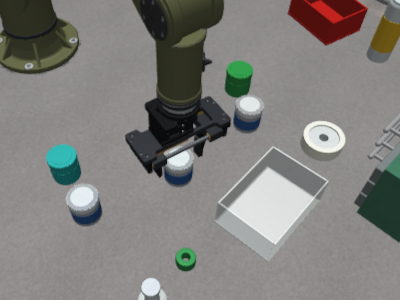

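B at crop (178,166) stands between the open fingers. Going down the rest, then closing.

```bash
python3 -m crank '[12,0,1,0,0,0,87, 8,0,0,0,0,0,87, 1,0,0,0,0,0,87, 0,0,0,0,0,0,80, 0,0,0,0,0,0,62]'
python3 -m crank '[0,0,0,0,0,0,30, 0,0,0,0,0,0,30, 0,0,0,0,0,0,30, 0,0,0,0,0,0,30, 0,0,0,0,0,0,30]' 45
python3 -m crank '[-10,0,0,0,0,0,30, -14,0,0,0,0,0,30, -14,0,0,0,0,0,30, -12,0,0,0,0,0,30, 0,0,0,0,0,0,30]'
python3 -m crank '[0,0,0,0,0,0,30, 0,0,0,0,0,0,30, 0,0,0,0,0,0,30, 0,0,0,0,0,0,30, 0,0,0,0,0,0,30]'
python3 - <<'E'
from h import *
np.set_printoptions(precision=4,suppress=True)
go([*T["B"],.04],np.radians(77.24)); s=ctrl.get_state(); print(s["joint_torque"])
F=[]
for i in range(4):
  im=ctrl.get_image("scene"); F.append(ctrl.get_state()["ft_force"])
print(np.array(F)); cv2.imwrite("pics/s5.png",im[60:360,150:550,::-1])
E
```

```text
time: 10.05
position: [0.5645, -0.0325, 0.2066]
tool_rot: [0.175, 1.563, -0.175]
ft_force: [-0.8, -0.8, 0.1]
grip_width: 0.877
time: 10.68
position: [0.5644, -0.0324, 0.2064]
tool_rot: [0.175, 1.563, -0.175]
ft_force: [-0.1, 0.0, 2.9]
grip_width: 0.677
time: 11.3
position: [0.5649, -0.0325, 0.2578]
tool_rot: [0.175, 1.561, -0.174]
ft_force: [0.3, 0.1, -3.8]
grip_width: 0.674
time: 11.92
position: [0.5643, -0.0325, 0.2562]
tool_rot: [0.175, 1.564, -0.175]
ft_force: [-0.5, 0.1, -3.1]
grip_width: 0.676
t 11.925 tcp [ 0.5643 -0.0325  0.2562] gp [ 0.5643 -0.0325  0.0922] F [-0.4882  0.1062 -3.0824] w 58.78614539499743
[[-0.0001  0.221   0.9753]
 [ 0.      0.9753 -0.221 ]
 [-1.     -0.     -0.0001]]
shift mm [52.16    0.403  -0.3878] turn [-0.0001 -0.0001  0.    ] tilt-target tcp [ 0.564 -0.032  0.204]
[ -0.0008 -40.6084   4.2853 -28.6884   0.0376   0.086   -0.0005]
[[ 0.6313 -0.1408 -2.9714]
 [-0.4178  0.6726 -2.5343]
 [ 0.337   0.6503 -3.9776]
 [ 0.1524 -0.7682 -4.0367]]
```

View pics/s5.png

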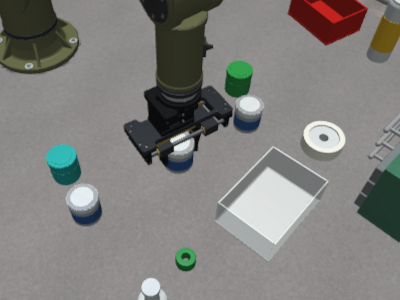

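B is about 3.3 N, also part-used, so C should be the full one. Setting B back.

```bash
python3 -m crank '[14,0,0,0,0,0,30, 14,0,0,0,0,0,30, 12,0,0,0,0,0,30, 7,0,0,0,0,0,30, 2,0,0,0,0,0,30]'
python3 -m crank '[0.7,0,0,0,0,0,30, 0,0,0,0,0,0,30, 0,0,0,0,0,0,30, 0,0,0,0,0,0,30, 0,0,0,0,0,0,30]'
python3 -m crank '[0,0,0,0,0,0,66, 0,0,0,0,0,0,70, 0,0,0,0,0,0,80, 0,0,0,0,0,0,87, 0,0,0,0,0,0,87]'
python3 -m crank '[-20,0,0,0,0,0,87, -30,0,0,0,0,0,87, -30,0,0,0,0,0,87, -20,0,0,0,0,0,87, 0,0,0,0,0,0,87]'
python3 - <<'E'
from h import *
np.set_printoptions(precision=4,suppress=True)
go([*T["C"],.141],np.radians(77.24))
im=ctrl.get_image("scene"); cv2.imwrite("pics/s6.png",im[60:360,150:550,::-1])
E
```

```text
time: 12.75
position: [0.5641, -0.0325, 0.2065]
tool_rot: [0.175, 1.565, -0.175]
ft_force: [0.1, 0.0, -3.1]
grip_width: 0.682
time: 13.38
position: [0.5644, -0.0325, 0.2067]
tool_rot: [0.175, 1.563, -0.175]
ft_force: [-0.1, -0.0, -3.0]
grip_width: 0.68
time: 14.0
position: [0.5644, -0.0325, 0.2066]
tool_rot: [0.175, 1.564, -0.175]
ft_force: [0.6, 0.0, 0.5]
grip_width: 0.98
time: 14.62
position: [0.5649, -0.0326, 0.3081]
tool_rot: [0.176, 1.56, -0.174]
ft_force: [-0.7, -0.1, -0.7]
grip_width: 0.998
t 14.625 tcp [ 0.5649 -0.0326  0.3081] gp [ 0.5655 -0.0325  0.1441] F [-0.6962 -0.1212 -0.7134] w 86.81166896298039
[[ 0.0035  0.2209  0.9753]
 [ 0.0006  0.9753 -0.2209]
 [-1.      0.0013  0.0033]]
shift mm [   2.8    -204.7268  -19.189 ] turn [-0.      0.0033 -0.0013] tilt-target tcp [ 0.501 -0.228  0.305]
```

View pics/s6.png

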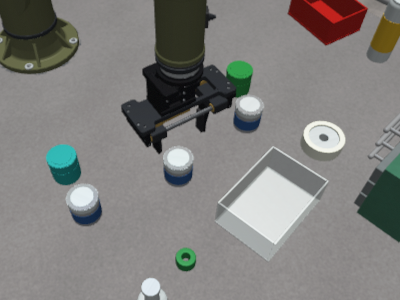

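A (crop 248,112) and B (178,166) stand upright in place. Going to C.

```bash
python3 -m crank '[0,-48,-4.5,0,0,0,87, 0,-50,-4.5,0,0,0,87, 0,-50,-4.5,0,0,0,87, 0,-40,-4,0,0,0,87, 0,-16.5,-1.5,0,0,0,87]'
python3 -m crank '[24,0,0,0,0,0,87, 24,0,0,0,0,0,87, 20,0,0,0,0,0,87, 10,0,0,0,0,0,87, 0,0,0,0,0,0,87]'
python3 - <<'E'
from h import *
np.set_printoptions(precision=4,suppress=True)
go([*T["C"],.040],np.radians(77.24))
im=ctrl.get_image("scene"); cv2.imwrite("pics/s7.png",im[60:400,100:550,::-1])
E
```

```text
time: 15.3
position: [0.4991, -0.2299, 0.3054]
tool_rot: [0.178, 1.566, -0.178]
ft_force: [-0.3, 0.3, -0.6]
grip_width: 0.998
time: 15.92
position: [0.5006, -0.2269, 0.2276]
tool_rot: [0.175, 1.566, -0.174]
ft_force: [0.1, -0.7, 0.2]
grip_width: 1.005
t 15.925 tcp [ 0.5006 -0.2269  0.2276] gp [ 0.5003 -0.2268  0.0636] F [ 0.098  -0.7217  0.1643] w 87.42784037614601
[[-0.0018  0.22    0.9755]
 [ 0.0007  0.9755 -0.22  ]
 [-1.      0.0002 -0.0019]]
shift mm [23.6476 -1.0194  0.6471] turn [ 0.0009 -0.0019 -0.0002] tilt-target tcp [ 0.501 -0.228  0.204]
```

View pics/s7.png

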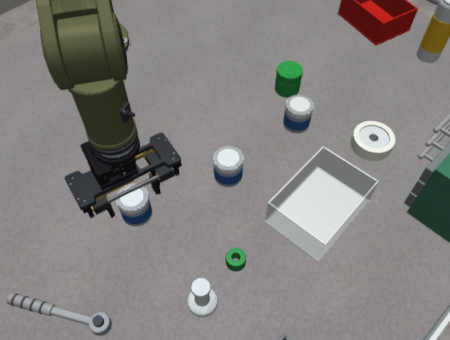

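C stands between the open fingers at crop (134,205).

```bash
python3 -m crank '[13,-1,0,0,0,0,87, 8,0,0,0,0,0,87, 1,0,0,0,0,0,87, 0,0,0,0,0,0,80, 0,0,0,0,0,0,62]'
python3 -m crank '[0,0,0,0,0,0,30, 0,0,0,0,0,0,30, 0,0,0,0,0,0,30, 0,0,0,0,0,0,30, 0,0,0,0,0,0,30]' 50
python3 -m crank '[-10,0,0,0,0,0,30, -14,0,0,0,0,0,30, -14,0,0,0,0,0,30, -12,0,0,0,0,0,30, 0,0,0,0,0,0,30]'
python3 -m crank '[0,0,0,0,0,0,30, 0,0,0,0,0,0,30, 0,0,0,0,0,0,30, 0,0,0,0,0,0,30, 0,0,0,0,0,0,30]'
python3 - <<'E'
from h import *
np.set_printoptions(precision=4,suppress=True)
go([*T["C"],.04],np.radians(77.24)); s=ctrl.get_state(); print(s["torque"])
F=[]
for i in range(4):
  im=ctrl.get_image("scene"); F.append(ctrl.get_state()["ft_force"])
print(np.array(F)); cv2.imwrite("pics/s8.png",im[60:400,100:550,::-1])
E
```

```text
time: 16.6
position: [0.5005, -0.2288, 0.2068]
tool_rot: [0.175, 1.563, -0.175]
ft_force: [0.3, -0.0, 0.3]
grip_width: 0.882
time: 17.23
position: [0.5006, -0.2284, 0.2068]
tool_rot: [0.175, 1.563, -0.174]
ft_force: [-0.5, 1.5, 3.5]
grip_width: 0.684
time: 17.85
position: [0.5009, -0.229, 0.258]
tool_rot: [0.175, 1.561, -0.175]
ft_force: [-0.2, -0.1, -6.3]
grip_width: 0.685
time: 18.48
position: [0.5004, -0.2287, 0.2564]
tool_rot: [0.175, 1.564, -0.175]
ft_force: [-0.3, -0.8, -6.4]
grip_width: 0.687
t 18.475 tcp [ 0.5004 -0.2287  0.2564] gp [ 0.5003 -0.2287  0.0924] F [-0.3458 -0.8081 -6.3818] w 59.79586084042327
[[-0.0001  0.2209  0.9753]
 [ 0.0001  0.9753 -0.2209]
 [-1.      0.     -0.0001]]
shift mm [52.4487  0.8004  0.4738] turn [-0.0001 -0.0001 -0.    ] tilt-target tcp [ 0.501 -0.228  0.204]
[ 0.0143 -0.0374  0.0106]
[[ 0.4001  0.115  -6.7144]
 [ 0.365   0.2442 -6.3429]
 [ 0.6666  0.4199 -6.466 ]
 [-0.2966 -0.3402 -7.2629]]
```

View pics/s8.png

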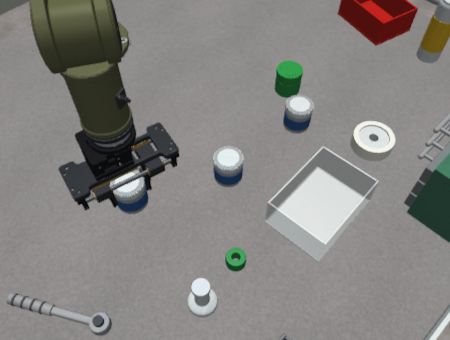

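C is about 6.6 N (0.67 kg), so it is the full one. Raising it another 150 mm.

```bash
python3 -m crank '[-20,0,0,0,0,0,30, -30,0,0,0,0,0,30, -34,0,0,0,0,0,30, -34,0,0,0,0,0,30, -22,0,0,0,0,0,30]'
python3 -m crank '[-10,0,0,0,0,0,30, -3,0,0,0,0,0,30, 0,0,0,0,0,0,30, 0,0,0,0,0,0,30, 0,0,0,0,0,0,30]'
python3 -m crank '[0,0,0,0,0,0,30, 0,0,0,0,0,0,30, 0,0,0,0,0,0,30, 0,0,0,0,0,0,30, 0,0,0,0,0,0,30]'
python3 - <<'E'
from h import *
np.set_printoptions(precision=4,suppress=True)
go([*T["C"],.04],np.radians(77.24)); print(ctrl.get_state()["qd"])
for c in("top","scene"):
  im=ctrl.get_image(c); cv2.imwrite(f"pics/{c}9.png",im[:,:,::-1])
  for n in "AB":
    x,y=T[n]; u,v=np.round(proj(c,[x,y,.064])).astype(int)
    cr=im[v-25:v+25,u-25:u+25]; h=cv2.cvtColor(cr,cv2.COLOR_RGB2HSV)
    k,l,st,ce=cv2.connectedComponentsWithStats(((h[...,2]>165)&(h[...,1]<60)).astype(np.uint8))
    i=1+np.argmax(st[1:,4]); print(c,n,atz(c,ce[i]+[u-25,v-25],.064),st[i,4])
E
```

```text
time: 19.3
position: [0.5004, -0.229, 0.3984]
tool_rot: [0.175, 1.561, -0.175]
ft_force: [1.0, 0.3, -7.3]
grip_width: 0.686
time: 19.92
position: [0.5003, -0.2286, 0.4088]
tool_rot: [0.175, 1.565, -0.175]
ft_force: [0.3, 0.8, -7.4]
grip_width: 0.687
time: 20.55
position: [0.5004, -0.2287, 0.4096]
tool_rot: [0.175, 1.564, -0.175]
ft_force: [-0.7, -0.6, -6.0]
grip_width: 0.682
t 20.55 tcp [ 0.5004 -0.2287  0.4096] gp [ 0.5004 -0.2287  0.2456] F [-0.7185 -0.5697 -6.0046] w 59.35344090115682
[[ 0.      0.2209  0.9753]
 [ 0.0001  0.9753 -0.2209]
 [-1.      0.0001  0.    ]]
shift mm [205.5562   0.7825   0.472 ] turn [-0.0001  0.     -0.0001] tilt-target tcp [ 0.501 -0.228  0.204]
[-0.0007 -0.0002 -0.0015 -0.0002  0.0007  0.0005  0.0003]
top A [0.569  0.1838 0.064 ] 263
top B [ 0.5624 -0.0312  0.064 ] 268
scene A [0.5719 0.1827 0.064 ] 399
scene B [ 0.5647 -0.0326  0.064 ] 563
```

View pics/scene9.png

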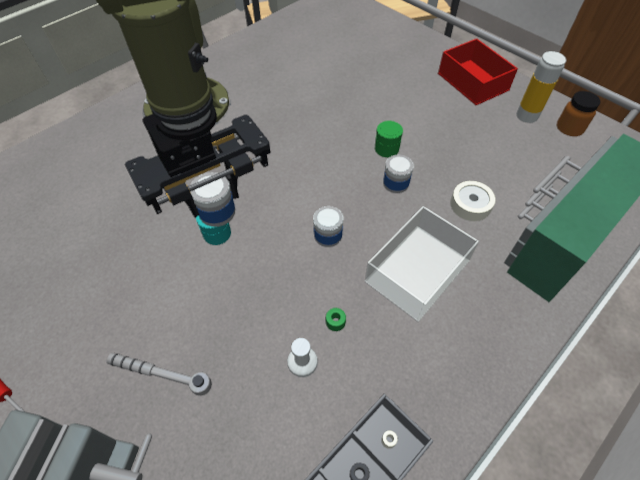

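View pics/top9.png

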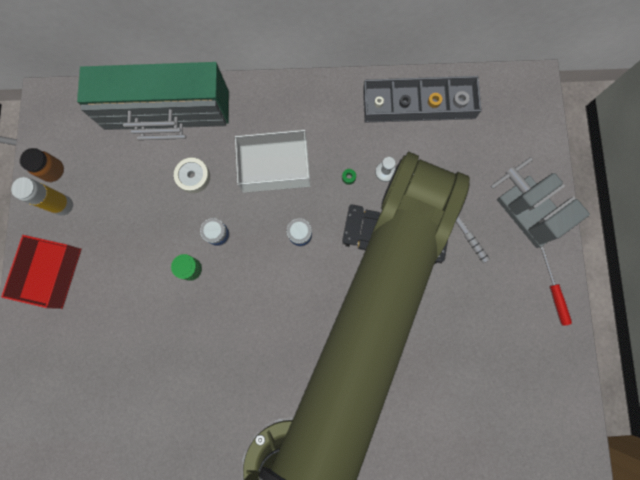

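C is held upright at scene (213,200), about 20 cm up. A (398,173) and B (328,226) stand in their places, and the bystanders have not moved.

```bash
python3 -c "
from bench import ctrl
print(ctrl.close_job())"
```

```text
the job is handed in; nothing more can be done
None
```

The right tin (C) is the full one. I handed the job in at about 21 s with C held up level, its underside about 20 cm above the cart top. I hefted the tins from left to right, lifting each about 5 cm. A and B went back upright in their places, and C stayed in hand.

- **Weights:** The wrist force read about 2.9 N for A (0.30 kg), 3.3 N for B (0.34 kg) and 6.6 N for C (0.67 kg). Single readings varied by up to about 1 N, so the gap to C is clear.
- **Last checks:** C was gripped at 59 mm opening with the joints practically still. From the lids, A and B were within about 2 mm of where they started. By eye, the bystanders looked unmoved in the last pictures, though the arm partly hid the ratchet in the top view; it was clear in the scene view.
- **Disagreement:** No check failed. The two cameras disagreed by about 2 to 3 mm on the tin positions, roughly the stated calibration error.

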